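Unstack the material pots onto their anti-slip mats

TASK

Before the plaster vibrator is switched on, take the stack apart from the top down and put each thing on its own anti-slip mat: the green-lidded jar on the green round mat, the blue-lidded jar on the blue round mat, the white dish with the pink inside on the pink round mat, and the pale blue-green glass slab flat on the dark grey rectangular mat, lying along it. Each must end wholly on its mat, near the middle, upright and let go. Never tip a jar or the dish over, and leave the yellow dish where it stands.

Things in the scene. Friction and masses are not known exactly. Their poses are not given: they have to be found in the camera images.
- jar_green_c (a point): round jar with a dark green lid and a white body, 58 mm across and 50 mm high, about 0.12 kg; stands on the glass slab at the start (a like jar far at the back belongs to the room). The point is its centre, 25 mm above its underside; z is up its axis. Its lid does not come off.
- jar_blue_c (a point): round jar with a blue lid and a white body, 46 mm across and 40 mm high, about 0.08 kg; stands on the green-lidded jar at the start (a like jar far at the back belongs to the room). The point is its centre, 20 mm above its underside; z is up its axis. Its lid does not come off.
- dish_pink_c (a point): small round glass dish, white with a pink inside, waisted, 33 mm across at the rim, 24 mm high, 45 g; the top of the stack at the start, standing on the blue lid. The point is its centre, 12 mm above its underside; z is up its axis. With long fingers grasp it high enough that their tips stay clear of the lid beneath.
- slab_c (a point): pale blue-green glass mixing slab, 60 mm (x) by 100 mm (y) by 14 mm thick, 0.2 kg, lying flat on the bench as the bottom of the stack. The point is its centre, 7 mm above its underside; its y axis runs along the 100 mm side. Grasp it across the 60 mm width once it is empty.
- mat_green: green round rubber mat fixed to the bench, 84 mm across, 3 mm thick; for the green-lidded jar. Origin at the centre of its underside, z up.
- mat_blue: blue round rubber mat fixed to the bench, 74 mm across, 3 mm thick; for the blue-lidded jar. Origin at the centre of its underside, z up.
- mat_pink: pink round rubber mat fixed to the bench, 60 mm across, 3 mm thick; for the white dish with the pink inside. Origin at the centre of its underside, z up.
- mat_grey: dark grey rectangular rubber mat fixed to the bench, 82 mm (x) by 122 mm (y), 3 mm thick; for the glass slab, whose long side goes along the mat's long side (either way round). Origin at the centre of its underside, y along the long side, z up.
- dish_yellow_c (a point): yellow dish of the same shape and size as the pink one, a bystander at the back left: leave it alone. The point is its centre.
Things that resemble listed ones, but are neither listed nor needed, are in the scene too. Of the things like the part that bears jar_green_c, leave any that is brown; of the rest the larger one is meant.

How it is judged:
By the outcome, as a careful person would: the job done as asked, in the order asked, and still so for the second after the job is handed in, with the robot touching nothing.
It also fails if it takes over 120 s, if anything falls off the work surface, if the arm or the gripper's body presses on something with over 40 N, if the wrist force passes 120 N, or if a joint passes its speed limit or range.

ROBOT

A 6-joint arm with a two-finger parallel gripper is mounted at the origin on a cart in front of the work surface, level with it; the furniture and walls round the work are solid. World frame = base frame: x ahead of the robot, y to its left, z up, the work surface at z = 0. Lengths are in m, angles in rad, forces in N, time in s.
With the tool pointing down it reaches from about 0.225 to 0.725 m from the base axis. Payload 3.1 kg.
Tool frame: the origin (TCP) lies at the centre of the arm's flange, where the gripper is bolted on; the fingertips stand 173 mm ahead of it and the grasp point (between the pads) lies 155 mm ahead of it; z points along the fingers, y is the line along which they close (so a half turn about z gives the same grasp; the last joint's range is limited). The gripper opens to 85 mm and grips with 20 to 120 N. Pads are 22 mm wide; open, the fingers measure 114 mm over their backs; the gripper's body (76 mm by 85 mm) begins 54 mm behind the grasp point. The pads swing forward as they close: fully open they stand 13 mm farther back than shut.
Start: joints at [-1.366, 0.048, 0.099, 1.622, 0, 1.443], TCP at [0.171, -0.496, 0.405] pointing down, gripper open.
Joint ranges: [-2.91, 2.91], [-0.99, 1.94], [-1.21, 1.42], [-2.12, 2.29], [-1.49, 1.47], [-3.14, 3.14]. Speed limits (rad/s): [2.79, 2.79, 3.14, 3.14, 3.14, 3.14].

INTERFACE

Orientations are given as a unit quaternion [x, y, z, w].
In Python, from station import state, camera, sign_off gives the robot as it stands.
- The arm moves only by the tool step_arm, never from a script. Its argument "series" is a list of rows, each a list of 7 numbers: the turn, a rotation vector about the tool's x, y, z in rad, then the shift along the tool's x, y, z in m, then the gripper's target within -1 to 1 (fully open at 1, half-way at 0, shut at -1). In form: [[wx, wy, wz, tx, ty, tz, grip], ...]. A call has 1 to 20 rows; each row is the pose to reach, as a shift and turn from the pose commanded when the call began, along the tool's axes at that moment; what a row does not reach only later rows make up. A row lasts 1/8 s, in which the tool goes at most 62.5 mm and 10.7 degrees, less where a joint would pass 70% of its speed; a pose out of reach is approached as far as the arm can. A call with a gripper value outside its range is refused whole. The fingers move at their own pace and stop on an object; "grip_force" is the grip in N (left out, the last holds). Time passes only in rows, so rows that repeat a pose let the fingers close. It gives the time, the measured TCP pose, the force, the opening and the grip force at its end, in the units of the state.
- state(): the state, without advancing time (a new reading comes with each control period).
- camera(name): name is "scene" or "top" or "wrist"; returns a dict with "color" (420x560x3 uint8, red, green, blue), "intrinsics" (3x3 intrinsics, pixels), "position" and "orientation" of the camera in the world. Camera axes: x right, y down, z forward; pixel columns grow to the right and rows downward; lengths in m; the calibration is good to about 2 mm. A picture is of the moment at which its call begins. There is no depth.
- sign_off(): hands the job in; it is judged then, once.
The state is a dict: "time": time; "joint_positions": joint angles; "joint_vel": joint speeds; "joint_efforts": joint torques, N m; "position": TCP position; "orientation": TCP orientation; "wrist_force": force on the tool from outside, world axes, zero at the start; "wrist_torque": the same for the moment, N m; "opening": finger opening in m; "gripper_force": force on a finger pad.
Only numpy, scipy, OpenCV 4.12 (cv2) and the standard library are available. Lean on these libraries where they do the work, as an engineer would, in place of code of your own. Each camera call takes 0.05 s, during which the arm holds its last target. There are 200 camera calls.

## Working session

There is one attempt and no reset: what is moved stays moved. The work goes in short steps, Python scripts to look and compute and a tool call to move; the robot and the scene stay as the last step left them, time stands still between calls to the robot, and variables do not carry over. Pictures are saved under pics/ and viewed, at most 17 in all, crops included, and the job is handed in when it is done.

Besides the shell and the picture viewer there is one more tool, called as name([rows], argument=value, ...), one row to a line, values as JSON. step_arm: Moves the arm, as the interface text tells. Its arguments: {"type":"object","properties":{"series":{"type":"array"},"grip_force":{"type":"number"}},"required":["series"]}

```bash
ls; mkdir -p pics; cat > h.py <<'E'
import numpy as np, cv2
from scipy.spatial.transform import Rotation as R
from station import state, camera, sign_off
def snap(n,f=None):
    c=camera(n)
    np.savez('pics/%s.npz'%(f or n),**{k:np.array(v) for k,v in c.items()})
    if f: cv2.imwrite('pics/%s.png'%f,c['color'][:,:,::-1])
    return c
def ray(c,u,v):
    d=np.linalg.inv(np.array(c['intrinsics']))@[u,v,1]
    return np.array(c['position']),R.from_quat(c['orientation']).as_matrix()@d
def onplane(c,u,v,z):
    p,d=ray(c,u,v); return p+d*(z-p[2])/d[2]
def pix(c,P):
    q=R.from_quat(c['orientation']).as_matrix().T@(np.array(P)-np.array(c['position'])); q=np.array(c['intrinsics'])@q; return q[:2]/q[2]
E
python3 - <<'E'
from h import *
for n in('scene','top'):
    c=snap(n,n+'0'); print(n,c['position'],c['orientation'],c['intrinsics'])
print(state())
E
```

```text
pics
scene [ 0.1589778  -0.67117039  1.03257348] [ 0.91674756 -0.20787525  0.08395782 -0.33062498] [[427.36746156   0.         275.49726233]
 [  0.         427.36746156 209.31625416]
 [  0.           0.           1.        ]]
top [0.37431304 0.03477478 1.56759357] [-0.69545801  0.71612375 -0.04174437  0.04198021] [[527.10490903   0.         275.08364825]
 [  0.         527.10490903 212.65374255]
 [  0.           0.           1.        ]]
{'time': 0.1, 'joint_positions': array([-1.36576589e+00,  4.87017867e-02,  9.77488630e-02,  1.62203040e+00,
        2.37978756e-05,  1.44298708e+00]), 'joint_vel': array([-1.24883182e-03,  2.66189954e-04,  2.53120084e-03, -2.90549647e-05,
        1.04118991e-03, -1.08093127e-03]), 'joint_efforts': array([ 2.74041544e-03, -3.39852297e+01,  3.20935249e+01,  1.58209156e-02,
       -1.39554612e-05, -2.93647773e-07]), 'position': array([ 0.17148022, -0.49600521,  0.40361794]), 'orientation': array([ 9.86183561e-01,  1.65652612e-01, -3.03199784e-05, -1.09314041e-03]), 'wrist_force': array([-0.10768702, -0.17659098,  0.38232665]), 'wrist_torque': array([0.05068689, 0.0576462 , 0.00078248]), 'gripper_force': 0.0, 'opening': 0.08537542713370709}
```

View pics/scene0.png

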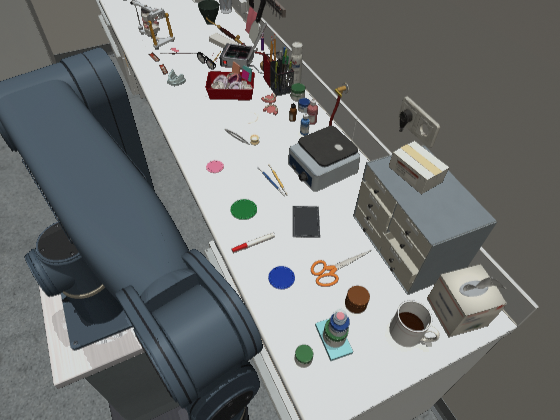

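View pics/top0.png

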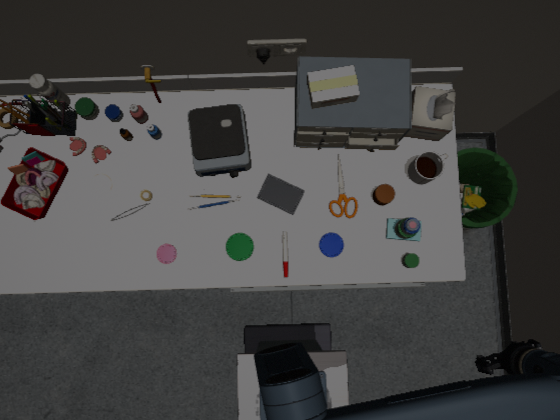

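The scene view shows the stack at about (337,330). In the top view it is at (404,229), with the mats at pink (166,253), green (240,247), blue (331,245) and grey (280,194).

Things that could be taken for the green jar, in top-view pixels:
- stack jar (404,229)
- small green-lidded jar (411,261)
- brown jar (384,194)
- back-room jar (87,107)

I choose the one in the stack, and will check it in a close crop.

```bash
cat > meas.py <<'E'
from h import *
def blobs(c,lo,hi,amin=30,roi=None):
    h=cv2.cvtColor(c['color'],cv2.COLOR_RGB2HSV); m=cv2.inRange(h,np.array(lo),np.array(hi))
    if roi: 
        k=np.zeros_like(m);k[roi[1]:roi[3],roi[0]:roi[2]]=1;m=m*k
    cs,_=cv2.findContours(m,cv2.RETR_EXTERNAL,cv2.CHAIN_APPROX_NONE)
    return [x for x in cs if cv2.contourArea(x)>amin]
def cen(x):
    M=cv2.moments(x); return M['m10']/M['m00'],M['m01']/M['m00']
E
python3 - <<'E'
from meas import *
for n in('top','scene'):
    c=dict(np.load('pics/%s0.npz'%n))
    a=c['color'][:,:,::-1]
    if n=='top': A=cv2.resize(a[180:280,350:450],(400,400),interpolation=cv2.INTER_CUBIC); A=cv2.convertScaleAbs(A,alpha=1.5)
    else: B=cv2.resize(a[290:390,280:380],(400,400),interpolation=cv2.INTER_CUBIC)
    for nm,lo,hi in(('pink',(140,50,60),(178,255,255)),('green',(60,100,40),(85,255,255)),('blue',(108,150,50),(125,255,255)),('slab',(85,40,70),(100,255,255)),('grey',(0,0,25),(179,70,80)),('yellow',(15,60,80),(35,255,255))):
        for x in blobs(c,lo,hi,60 if nm!='grey' else 300):
            u,v=cen(x)
            if n=='top' and not(90<v<290): continue
            r=cv2.minAreaRect(x)
            P=[onplane(c,*q,.003) for q in cv2.boxPoints(r)]
            s=[np.linalg.norm(P[1]-P[0]),np.linalg.norm(P[2]-P[1])]
            if max(s)>.2: continue
            print(n,nm,np.round([u,v]),onplane(c,u,v,.003).round(4),np.round(s,4), np.degrees(np.arctan2(*(P[1]-P[0])[1::-1])).round(1))
cv2.imwrite('pics/crop.png',np.hstack([A,B]))
E
```

```text
top pink [166. 253.] [0.4486 0.3589 0.003 ] [0.0564 0.0562] -91.7
top green [411. 260.] [ 0.4074 -0.3653  0.003 ] [0.0355 0.0354] -91.7
top green [239. 246.] [0.4627 0.1419 0.003 ] [0.0774 0.0801] -91.7
top green [487. 155.] [ 0.7173 -0.6149  0.003 ] [0.0399 0.1533] -16.5
top green [ 84. 106.] [0.9065 0.6081 0.003 ] [0.0492 0.0507] -91.7
top blue [331. 245.] [ 0.4603 -0.1303  0.003 ] [0.0654 0.0682] -91.7
top blue [112. 111.] [0.8875 0.5229 0.003 ] [0.0408 0.0399] -64.0
top slab [391. 229.] [ 0.5024 -0.3119  0.003 ] [0.061  0.0477] -7.2
top grey [280. 194.] [0.6167 0.0153 0.003 ] [0.0828 0.12  ] -27.8
top grey [423. 168.] [ 0.682  -0.4178  0.003 ] [0.1128 0.0839] -65.0
top grey [471. 143.] [ 0.7569 -0.5673  0.003 ] [0.0986 0.0582] -87.5
top yellow [348. 206.] [ 0.5744 -0.1873  0.003 ] [0.078  0.0664] -91.7
top yellow [475. 200.] [ 0.5797 -0.5657  0.003 ] [0.0392 0.0604] -47.5
top yellow [145. 195.] [0.6256 0.4203 0.003 ] [0.0301 0.0304] -91.7
scene pink [215. 166.] [0.4449 0.356  0.003 ] [0.0586 0.0587] 70.0
scene pink [240.  76.] [0.7345 0.8194 0.003 ] [0.0905 0.0858] -11.6
scene green [304. 353.] [ 0.4118 -0.3473  0.003 ] [0.0398 0.04  ] -25.5
scene green [243. 209.] [0.4596 0.1397 0.003 ] [0.0799 0.0779] -25.1
scene green [298.  87.] [0.9205 0.646  0.003 ] [0.0542 0.0565] -24.5
scene blue [340. 325.] [ 0.53   -0.3227  0.003 ] [0.0362 0.0452] 46.6
scene blue [281. 277.] [ 0.4571 -0.132   0.003 ] [0.0706 0.067 ] -25.3
scene slab [334. 344.] [ 0.4908 -0.3604  0.003 ] [0.0655 0.107 ] -1.6
scene grey [306. 221.] [0.6139 0.012  0.003 ] [0.0824 0.118 ] -25.1
scene yellow [421. 160.] [1.1123 0.0832 0.003 ] [0.0371 0.1748] 28.4
```

View pics/crop.png

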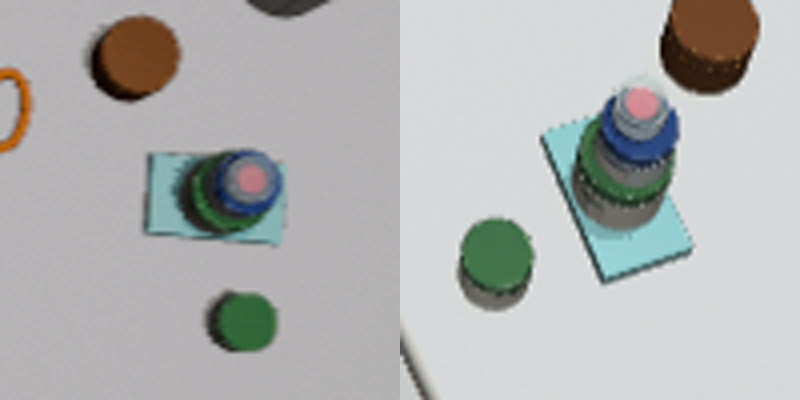

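The crop confirms it: the large green jar bears the blue jar and the dish, and stands on the slab. The small green and brown jars stand separately. Next I locate the stack parts and plan a close look with the wrist camera.

```bash
cat >> h.py <<'E'
def go(x,y,z,yaw):
    """tool shift/turn from the present pose; yaw=world angle(deg) of tool y (closing line), tool down; keeps nearest half-turn"""
    s=state(); Rc=R.from_quat(s['orientation'])
    best=None
    for k in (0,180):
        a=np.radians(yaw+k); Y=np.array([np.cos(a),np.sin(a),0]); Z=np.array([0,0,-1.]); X=np.cross(Y,Z)
        w=(Rc.inv()*R.from_matrix(np.c_[X,Y,Z])).as_rotvec()
        if best is None or np.linalg.norm(w)<np.linalg.norm(best): best=w
    t=Rc.inv().apply(np.array([x,y,z])-s['position'])
    print('t',round(s['time'],2),'go',best.round(4),t.round(4),'rows',max(np.linalg.norm(t)/.0625,np.degrees(np.linalg.norm(best))/10.7).round(1))
E
python3 - <<'E'
from meas import *
t=dict(np.load('pics/top0.npz'));s=dict(np.load('pics/scene0.npz'))
print(onplane(t,412.7,224.5,.122),onplane(s,340.5,315.7,.122))
# two-ray meet
p,d=ray(t,412.7,224.5);q,e=ray(s,340.5,315.7)
A=np.c_[d,-e];k=np.linalg.lstsq(A,q-p,rcond=None)[0];print(p+k[0]*d,q+k[1]*e)
go(.49,-.30,.42,0); S=state(); print(R.from_quat(S['orientation']).as_matrix().round(2))
c=snap('wrist','w0'); print(c['position']-S['position'],R.from_quat(c['orientation']).as_matrix().round(2),c['intrinsics'][0])
E
```

```text
[ 0.50240575 -0.34499954  0.122     ] [ 0.50094901 -0.34423417  0.122     ]
[ 0.50237592 -0.34491109  0.1223367 ] [ 0.50093604 -0.34424657  0.12203454]
t 0.1 go [-0.0017 -0.0016 -1.238 ] [ 0.3651 -0.0812 -0.0161] rows 6.6
[[ 0.95  0.33 -0.  ]
 [ 0.33 -0.95  0.  ]
 [ 0.   -0.   -1.  ]]
[ 0.07838733  0.02544587 -0.03110394] [[ 0.33 -0.89 -0.3 ]
 [-0.95 -0.31 -0.1 ]
 [-0.    0.32 -0.95]] [315.01244134   0.         281.15988853]
```

step_arm([
  [0, 0, -0.15, 0.05, -0.005, -0.016, 1],
  [0, 0, -1.238, 0.3615, -0.035, -0.016, 1],
  [0, 0, -1.238, 0.3615, -0.035, -0.016, 1],
  [0, 0, -1.238, 0.3615, -0.035, -0.016, 1],
  [0, 0, -1.238, 0.3615, -0.035, -0.016, 1],
  [0, 0, -1.238, 0.3615, -0.035, -0.016, 1],
  [0, 0, -1.238, 0.3615, -0.035, -0.016, 1],
  [0, 0, -1.238, 0.3615, -0.035, -0.016, 1],
  [0, 0, -1.238, 0.3615, -0.035, -0.016, 1],
  [0, 0, -1.238, 0.3615, -0.035, -0.016, 1],
  [0, 0, -1.238, 0.3615, -0.035, -0.016, 1],
  [0, 0, -1.238, 0.3615, -0.035, -0.016, 1],
])

```text
time: 1.65
position: [0.5013, -0.3453, 0.4209]
orientation: [0.708, 0.707, 0.0, 0.0]
wrist_force: [-0.8, 0.6, 0.9]
opening: 0.0856
gripper_force: 0.0
```

```bash
python3 - <<'E'
from meas import *
c=snap('wrist','w1');S=state();print(S['position'],S['joint_positions'].round(2),S['wrist_force'])
print('dish pred',pix(c,[.5017,-.3446,.128]))
for nm,lo,hi in(('pink',(140,50,60),(178,255,255)),('green',(60,100,30),(85,255,255)),('blue',(108,120,40),(125,255,255)),('slab',(85,40,70),(100,255,255))):
    for x in blobs(c,lo,hi,200): print(nm,np.round(cen(x),1),cv2.contourArea(x),cv2.boundingRect(x))
go(.5017,-.3446,.283,0)
E
```

```text
[ 0.50143737 -0.34524586  0.42088082] [-0.71  0.28  0.39  1.68  0.    0.86] [-0.68428873 -0.0862686   0.66501035]
dish pred [281.03435475 200.50837238]
pink [281.1 196.4] 284.0 (271, 187, 21, 20)
blue [278.7 180.8] 205.0 (258, 171, 45, 37)
slab [280.6 143.9] 1104.0 (255, 129, 53, 41)
t 1.7 go [ 0.0002  0.0002 -0.0008] [0.0007 0.0002 0.1379] rows 2.2
```

View pics/w1.png

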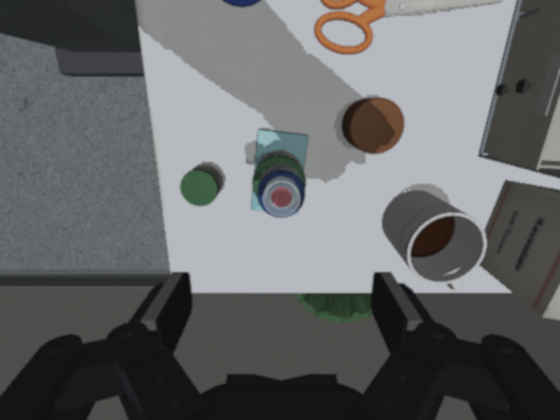

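The wrist view shows the dish at (281,197) midway between the fingers, as predicted. The small green jar is at (199,187), the brown jar at (373,125) and the mug at (433,240). I'll part-close the fingers, go down and grip lightly.

step_arm([
  [0, 0, 0, 0.0007, 0.0003, 0.03, 0.2],
  [0, 0, 0, 0.0007, 0.0003, 0.07, 0.2],
  [0, 0, 0, 0.0007, 0.0003, 0.1, 0.2],
  [0, 0, 0, 0.0007, 0.0003, 0.12, 0.2],
  [0, 0, 0, 0.0007, 0.0003, 0.13, 0.2],
  [0, 0, 0, 0.0007, 0.0003, 0.137, 0.2],
  [0, 0, 0, 0.0007, 0.0003, 0.137, 0.2],
  [0, 0, 0, 0.0007, 0.0003, 0.137, 0.2],
], grip_force=20)

```text
time: 2.7
position: [0.5023, -0.3446, 0.2849]
orientation: [0.707, 0.707, 0.0, 0.001]
wrist_force: [-0.6, 0.9, -0.5]
opening: 0.0512
gripper_force: 0.0
```

```bash
python3 - <<'E'
from meas import *
c=snap('wrist','w2');S=state();print(S['position'],S['wrist_force'],S['opening'])
E
```

```text
[ 0.50233681 -0.34456014  0.28488991] [-0.39296502 -0.17821723  0.20845598] 0.051084972899502604
```

View pics/w2.png

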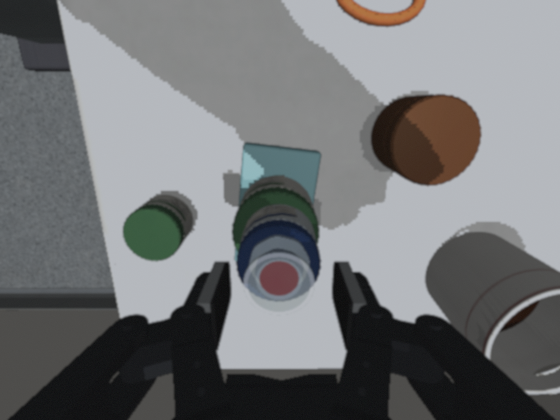

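The dish at (278,278) sits between the fingertips at (215,270) and (350,270), about 1 mm left of middle. I'll close on it.

step_arm([
  [0, 0, 0, 0, -0.001, 0.002, 0.2],
  [0, 0, 0, 0, -0.001, 0.002, 0.0],
  [0, 0, 0, 0, -0.001, 0.002, -0.15],
  [0, 0, 0, 0, -0.001, 0.002, -0.4],
  [0, 0, 0, 0, -0.001, 0.002, -0.7],
  [0, 0, 0, 0, -0.001, 0.002, -0.7],
  [0, 0, 0, 0, -0.001, 0.002, -0.7],
  [0, 0, 0, 0, -0.001, 0.002, -0.7],
], grip_force=20)

```text
time: 3.75
position: [0.5011, -0.3444, 0.2819]
orientation: [0.707, 0.707, 0.0, 0.0]
wrist_force: [0.9, -0.7, 0.7]
opening: 0.0307
gripper_force: 19.9
```

step_arm([
  [0, 0, 0, 0, 0, -0.01, -0.7],
  [0, 0, 0, 0, 0, -0.03, -0.7],
  [0, 0, 0, 0, 0, -0.06, -0.7],
  [0, 0, 0, 0.02, 0, -0.09, -0.7],
  [0, 0, 0, 0.06, -0.005, -0.1, -0.7],
  [0, 0, 0, 0.11, -0.009, -0.1, -0.7],
  [0, 0, 0, 0.16, -0.013, -0.1, -0.7],
  [0, 0, 0, 0.21, -0.017, -0.1, -0.7],
  [0, 0, 0, 0.26, -0.02, -0.1, -0.7],
  [0, 0, 0, 0.31, -0.024, -0.1, -0.7],
  [0, 0, 0, 0.36, -0.028, -0.1, -0.7],
  [0, 0, 0, 0.41, -0.032, -0.1, -0.7],
  [0, 0, 0, 0.46, -0.036, -0.1, -0.7],
  [0, 0, 0, 0.51, -0.04, -0.1, -0.7],
  [0, 0, 0, 0.56, -0.044, -0.1, -0.7],
  [0, 0, 0, 0.61, -0.048, -0.08, -0.7],
  [0, 0, 0, 0.65, -0.05, -0.06, -0.7],
  [0, 0, 0, 0.68, -0.053, -0.04, -0.7],
  [0, 0, 0, 0.7, -0.054, -0.03, -0.7],
  [0, 0, 0, 0.702, -0.054, -0.03, -0.7],
])

```text
time: 6.25
position: [0.4467, 0.3582, 0.3109]
orientation: [0.707, 0.708, -0.001, -0.0]
wrist_force: [-0.1, -0.6, -0.0]
opening: 0.0308
gripper_force: 19.9
```

```bash
python3 - <<'E'
from meas import *
c=snap('wrist','w3');S=state();print(S['position'],S['wrist_force'],S['opening'],S['joint_positions'].round(2))
for x in blobs(c,(140,50,60),(178,255,255),200):
    (u,v),ax,an=cv2.fitEllipse(x); print(u,v,ax,onplane(c,u,v,.003),cv2.boundingRect(x))
go(.447,.3575,.182,0)
E
```

```text
[0.44705582 0.35781324 0.31191095] [ 0.22873724 -0.4718183   0.27396308] 0.030621369070042773 [ 0.56  0.17  0.05  1.45 -0.    2.13]
281.0060119628906 282.1710510253906 (32.3182487487793, 37.64547348022461) [0.44657999 0.26790037 0.003     ] (262, 266, 39, 33)
282.1422424316406 192.3069305419922 (61.554534912109375, 63.60789489746094) [0.44747264 0.36176032 0.003     ] (250, 161, 65, 63)
t 6.3 go [-0.0001  0.0007  0.0005] [-0.0002 -0.      0.1299] rows 2.1
```

View pics/w3.png

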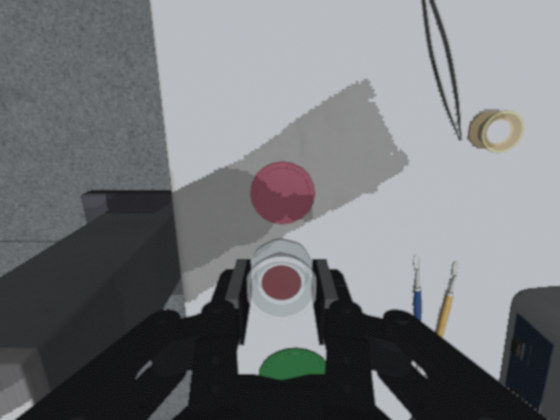

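The dish is held upright at (282,283), with the pink mat ahead at (282,192). Lowering onto it.

step_arm([
  [0, 0, 0, 0.001, 0, 0.03, -0.7],
  [0, 0, 0, 0.001, 0, 0.07, -0.7],
  [0, 0, 0, 0.001, 0, 0.1, -0.7],
  [0, 0, 0, 0.001, 0, 0.117, -0.7],
  [0, 0, 0, 0.001, 0, 0.124, -0.7],
  [0, 0, 0, 0.001, 0, 0.128, -0.7],
  [0, 0, 0, 0.001, 0, 0.13, -0.7],
  [0, 0, 0, 0.001, 0, 0.13, -0.7],
])

```text
time: 7.3
position: [0.4473, 0.3589, 0.1825]
orientation: [0.707, 0.707, 0.001, 0.0]
wrist_force: [0.0, 0.4, -0.9]
opening: 0.0309
gripper_force: 19.9
```

step_arm([
  [0, 0, 0, 0, 0, 0.001, -0.7],
  [0, 0, 0, 0, 0, 0.0015, -0.7],
  [0, 0, 0, 0, 0, 0.002, -0.7],
  [0, 0, 0, 0, 0, 0.002, -0.7],
])

```text
time: 7.8
position: [0.4471, 0.3588, 0.1803]
orientation: [0.707, 0.707, 0.0, 0.0]
wrist_force: [-0.6, -0.2, 2.5]
opening: 0.0307
gripper_force: 20.1
```

Contact (2.5 N). Release slowly and rise.

step_arm([
  [0, 0, 0, 0, 0, 0, -0.25],
  [0, 0, 0, 0, 0, 0, -0.1],
  [0, 0, 0, 0, 0, 0, 0.1],
  [0, 0, 0, 0, 0, 0, 0.2],
  [0, 0, 0, 0, 0, 0, 0.2],
  [0, 0, 0, 0, 0, -0.02, 0.2],
  [0, 0, 0, 0, 0, -0.05, 0.2],
  [0, 0, 0, -0.02, 0.02, -0.1, 0.4],
  [0, 0, 0, -0.06, 0.03, -0.15, 0.8],
  [0, 0, 0, -0.11, 0.035, -0.19, 0.8],
  [0, 0, 0, -0.17, 0.04, -0.21, 0.8],
  [0, 0, 0, -0.23, 0.043, -0.22, 0.8],
  [0, 0, 0, -0.29, 0.045, -0.22, 0.8],
  [0, 0, 0, -0.35, 0.048, -0.22, 0.8],
  [0, 0, 0, -0.41, 0.05, -0.22, 0.8],
  [0, 0, 0, -0.47, 0.052, -0.22, 0.8],
  [0, 0, 0, -0.53, 0.054, -0.2, 0.8],
  [0, 0, 0, -0.59, 0.054, -0.17, 0.8],
  [0, 0, 0, -0.65, 0.054, -0.14, 0.8],
  [0, 0, 0, -0.69, 0.054, -0.14, 0.8],
])

```text
time: 10.3
position: [0.4999, -0.3329, 0.3164]
orientation: [0.707, 0.707, -0.0, -0.003]
wrist_force: [0.5, -0.9, 0.2]
opening: 0.0769
gripper_force: 0.0
```

```bash
python3 - <<'E'
from meas import *
c=snap('wrist','w4');S=state();print(S['position'],S['wrist_force'],S['opening'])
t=snap('top','top1')
for nm,lo,hi in(('pink',(140,50,60),(178,255,255)),):
  for x in blobs(t,lo,hi,20,(130,220,200,280)): print(nm,cen(x),cv2.contourArea(x))
cv2.imwrite('pics/c1.png',np.hstack([cv2.resize(t['color'][230:280,140:190,::-1],(400,400)),cv2.resize(c['color'][100:300,180:380,::-1],(400,400))]))
x=max(blobs(c,(108,120,30),(125,255,255),100,(180,80,400,330)),key=cv2.contourArea); e=cv2.fitEllipse(cv2.convexHull(x)); print(e,onplane(c,*e[0],.104),onplane(t,404+5,227,.104))
E
```

```text
[ 0.49961003 -0.33840021  0.3161912 ] [ 0.73627946 -4.78592439 -1.23089916] 0.07687708290753005
pink (166.1182608695652, 253.36579710144923) 287.5
((283.7606201171875, 254.92269897460938), (65.5813980102539, 66.85261535644531), 94.34394836425781) [ 0.50114835 -0.3430547   0.104     ] [ 0.49731751 -0.33901146  0.104     ]
```

View pics/c1.png

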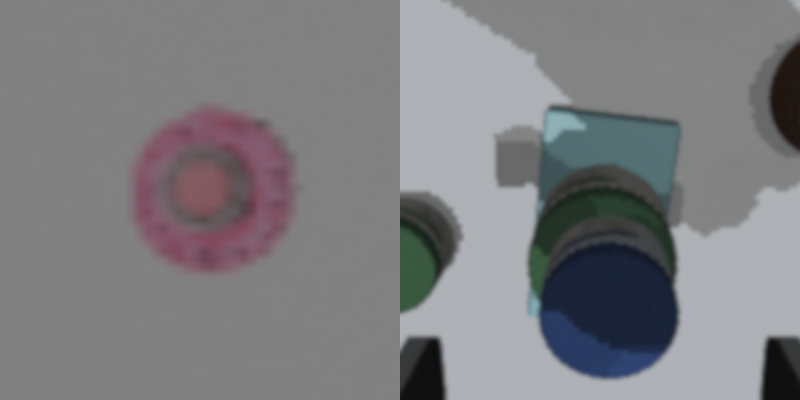

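The dish stands centred on the pink mat (left crop, (205,187)). The blue lid is intact atop the stack (right crop, (210,310)). Next, the blue jar.

```bash
python3 - <<'E'
from h import *
print(state()['position'],state()['wrist_force']); go(.501,-.3437,.243,0)
E
```

```text
[ 0.49991505 -0.33565804  0.31722878] [ 0.30505262 -0.08805496  0.39369674]
t 10.4 go [-0.0025  0.0003 -0.0057] [-0.008   0.0013  0.0742] rows 1.2
```

step_arm([
  [0, 0, -0.003, -0.009, 0.001, 0.02, 0.7],
  [0, 0, -0.003, -0.009, 0.001, 0.04, 0.4],
  [0, 0, -0.003, -0.009, 0.001, 0.055, 0.4],
  [0, 0, -0.003, -0.009, 0.001, 0.065, 0.4],
  [0, 0, -0.003, -0.009, 0.001, 0.073, 0.4],
  [0, 0, -0.003, -0.009, 0.001, 0.075, 0.4],
  [0, 0, -0.003, -0.009, 0.001, 0.075, 0.4],
])

```text
time: 11.28
position: [0.5022, -0.3404, 0.2451]
orientation: [0.706, 0.708, 0.0, 0.0]
wrist_force: [-0.1, 0.4, 0.2]
opening: 0.0598
gripper_force: 0.0
```

```bash
python3 - <<'E'
from meas import *
c=snap('wrist','w5');S=state();print(S['opening'])
x=max(blobs(c,(108,120,30),(125,255,255),100,(150,80,420,400)),key=cv2.contourArea); e=cv2.fitEllipse(cv2.convexHull(x)); print(e,onplane(c,*e[0],.104))
go(.501,-.3437,.243,0)
E
```

```text
0.05977253922490164
((277.97259521484375, 311.70855712890625), (97.87507629394531, 103.87040710449219), 90.66510009765625) [ 0.50122605 -0.34127546  0.104     ]
t 11.32 go [0.0009 0.0008 0.003 ] [-0.0032 -0.0012  0.0024] rows 0.1
```

step_arm([
  [0, 0, 0.003, -0.002, -0.001, 0.002, 0.4],
  [0, 0, 0.003, -0.002, -0.001, 0.002, 0.25],
  [0, 0, 0.003, -0.002, -0.001, 0.002, 0.1],
  [0, 0, 0.003, -0.002, -0.001, 0.002, -0.1],
  [0, 0, 0.003, -0.002, -0.001, 0.002, -0.3],
  [0, 0, 0.003, -0.002, -0.001, 0.002, -0.3],
  [0, 0, 0.003, -0.002, -0.001, 0.002, -0.3],
], grip_force=25)

```text
time: 12.2
position: [0.5011, -0.3424, 0.2429]
orientation: [0.707, 0.707, -0.0, 0.0]
wrist_force: [0.1, -0.1, 1.4]
opening: 0.0454
gripper_force: 25.8
```

step_arm([
  [0, 0, 0, 0, 0, -0.01, -0.3],
  [0, 0, 0, 0, 0, -0.03, -0.3],
  [0, 0, 0, 0.02, -0.004, -0.045, -0.3],
  [0, 0, 0, 0.06, -0.012, -0.05, -0.3],
  [0, 0, 0, 0.1, -0.02, -0.05, -0.3],
  [0, 0, 0, 0.15, -0.03, -0.05, -0.3],
  [0, 0, 0, 0.19, -0.038, -0.04, -0.3],
  [0, 0, 0, 0.208, -0.042, -0.03, -0.3],
  [0, 0, 0, 0.2114, -0.042, -0.03, -0.3],
  [0, 0, 0, 0.2114, -0.042, -0.03, -0.3],
  [0, 0, 0, 0.2114, -0.042, -0.03, -0.3],
])

```text
time: 13.58
position: [0.4595, -0.1318, 0.2734]
orientation: [0.707, 0.707, 0.0, 0.001]
wrist_force: [0.1, -0.0, -1.0]
opening: 0.0455
gripper_force: 25.8
```

```bash
python3 - <<'E'
from meas import *
c=snap('wrist','w6');S=state();print(S['opening'],S['position'])
for x in blobs(c,(108,120,30),(125,255,255),200):
    (u,v),ax,an=cv2.fitEllipse(cv2.convexHull(x)); print(u,v,ax,onplane(c,u,v,.003),onplane(c,u,v,S['position'][2]-.2429+.104),cv2.boundingRect(x))
go(.459,-.131,.182,0)
E
```

```text
0.04548477486877734 [ 0.45946249 -0.13186125  0.27335309]
281.2035217285156 311.0450439453125 (99.18194580078125, 109.7716064453125) [ 0.46017934 -0.22859147  0.003     ] [ 0.45998902 -0.1308746   0.13445309] (226, 261, 111, 100)
280.24871826171875 204.23606872558594 (84.75228881835938, 88.65602111816406) [ 0.45949347 -0.12751463  0.003     ] [ 0.45968002 -0.08533838  0.13445309] (236, 162, 89, 78)
t 13.62 go [ 0.0011  0.0007 -0.0012] [ 0.0009 -0.0006  0.0914] rows 1.5
```

View pics/w6.png

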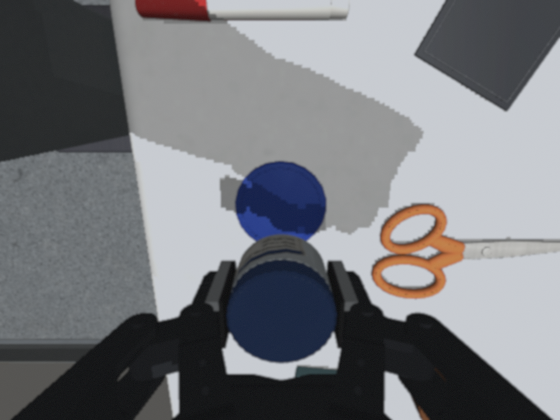

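The blue jar is held upright, lid at (281,311). The blue mat is ahead at (281,204), aligned laterally. Lowering.

step_arm([
  [0, 0, 0, 0.0015, -0.0005, 0.02, -0.3],
  [0, 0, 0, 0.0015, -0.0005, 0.05, -0.3],
  [0, 0, 0, 0.0015, -0.0005, 0.07, -0.3],
  [0, 0, 0, 0.0015, -0.0005, 0.082, -0.3],
  [0, 0, 0, 0.0015, -0.0005, 0.087, -0.3],
  [0, 0, 0, 0.0015, -0.0005, 0.09, -0.3],
  [0, 0, 0, 0.0015, -0.0005, 0.0915, -0.3],
  [0, 0, 0, 0.0015, -0.0005, 0.0925, -0.3],
  [0, 0, 0, 0.0015, -0.0005, 0.0925, -0.3],
])

```text
time: 14.75
position: [0.459, -0.1296, 0.1816]
orientation: [0.707, 0.707, 0.0, 0.001]
wrist_force: [-1.7, 0.5, 6.1]
opening: 0.0452
gripper_force: 26.1
```

step_arm([
  [0, 0, 0, 0, 0, 0, 0.0],
  [0, 0, 0, 0, 0, 0, 0.15],
  [0, 0, 0, 0, 0, 0, 0.3],
  [0, 0, 0, 0, 0, 0, 0.4],
  [0, 0, 0, 0, 0, -0.02, 0.4],
  [0, 0, 0, 0, 0, -0.05, 0.4],
  [0, 0, 0, -0.02, 0.005, -0.08, 0.6],
  [0, 0, 0, -0.05, 0.012, -0.1, 0.8],
  [0, 0, 0, -0.09, 0.02, -0.1, 0.8],
  [0, 0, 0, -0.13, 0.03, -0.1, 0.8],
  [0, 0, 0, -0.17, 0.038, -0.1, 0.8],
  [0, 0, 0, -0.19, 0.042, -0.1, 0.8],
  [0, 0, 0, -0.195, 0.042, -0.1, 0.8],
  [0, 0, 0, -0.195, 0.042, -0.1, 0.8],
  [0, 0, 0, -0.195, 0.042, -0.1, 0.8],
])

```text
time: 16.62
position: [0.5005, -0.3234, 0.2802]
orientation: [0.707, 0.707, 0.0, -0.0]
wrist_force: [-0.4, 0.5, -0.3]
opening: 0.0768
gripper_force: 0.0
```

```bash
python3 - <<'E'
from meas import *
c=snap('wrist','w7');S=state();print(S['opening'],S['position'])
t=snap('top','top2')
for x in blobs(t,(108,150,50),(125,255,255),60,(300,210,370,280)): print('bluetop',cen(x),cv2.boundingRect(x))
for x in blobs(c,(55,80,20),(88,255,255),200):
    (u,v),ax,an=cv2.fitEllipse(cv2.convexHull(x)); print(u,v,ax,onplane(c,u,v,.064),cv2.boundingRect(x))
A=cv2.convertScaleAbs(cv2.resize(t['color'][180:280,310:450,::-1],(560,400)),alpha=1.5)
cv2.imwrite('pics/c2.png',np.hstack([A,cv2.resize(c['color'][100:340,200:344,::-1],(240,400))]))
E
```

```text
0.07675625893837851 [ 0.50053206 -0.32341597  0.2802918 ]
bluetop (330.91315136476425, 244.55004135649295) (320, 233, 23, 24)
157.1531219482422 260.06988525390625 (50.95878982543945, 55.79438781738281) [ 0.41942322 -0.33991606  0.064     ] (129, 235, 57, 52)
278.4523010253906 261.6988525390625 (79.94392395019531, 82.80602264404297) [ 0.4989858  -0.34102638  0.064     ] (238, 222, 82, 80)
```

View pics/c2.png

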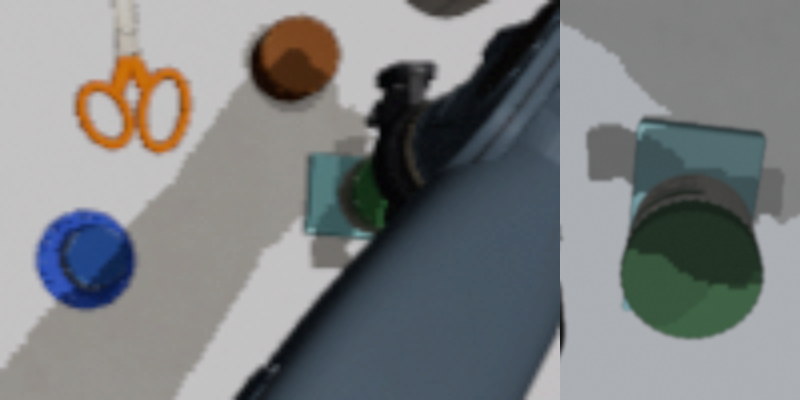

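The blue jar stands on its mat (top crop, (90,260)). The green lid is clear, at about (278,262) in the wrist view. Next, the green jar.

step_arm([
  [0, 0, 0, -0.0176, -0.001, 0.01, 0.8],
  [0, 0, 0, -0.0176, -0.001, 0.02, 0.8],
  [0, 0, 0, -0.0176, -0.001, 0.04, 0.8],
  [0, 0, 0, -0.0176, -0.001, 0.06, 0.8],
  [0, 0, 0, -0.0176, -0.001, 0.073, 0.8],
  [0, 0, 0, -0.0176, -0.001, 0.08, 0.7],
  [0, 0, 0, -0.0176, -0.001, 0.082, 0.55],
  [0, 0, 0, -0.0176, -0.001, 0.082, 0.4],
  [0, 0, 0, -0.0176, -0.001, 0.082, 0.2],
  [0, 0, 0, -0.0176, -0.001, 0.082, 0.0],
  [0, 0, 0, -0.0176, -0.001, 0.082, 0.0],
  [0, 0, 0, -0.0176, -0.001, 0.082, 0.0],
], grip_force=30)

```text
time: 18.23
position: [0.4999, -0.3423, 0.199]
orientation: [0.707, 0.707, 0.0, 0.001]
wrist_force: [-0.7, 0.5, 2.7]
opening: 0.0576
gripper_force: 32.4
```

step_arm([
  [0, 0, 0, 0, 0, -0.01, 0.0],
  [0, 0, 0, 0, 0, -0.03, 0.0],
  [0, 0, 0, 0, 0, -0.06, 0.0],
  [0, 0, 0, 0.01, 0, -0.09, 0.0],
  [0, 0, 0, 0.04, -0.003, -0.1, 0.0],
  [0, 0, 0, 0.08, -0.006, -0.1, 0.0],
  [0, 0, 0, 0.13, -0.01, -0.1, 0.0],
  [0, 0, 0, 0.18, -0.014, -0.1, 0.0],
  [0, 0, 0, 0.23, -0.018, -0.1, 0.0],
  [0, 0, 0, 0.28, -0.022, -0.1, 0.0],
  [0, 0, 0, 0.33, -0.026, -0.1, 0.0],
  [0, 0, 0, 0.38, -0.03, -0.1, 0.0],
  [0, 0, 0, 0.42, -0.034, -0.09, 0.0],
  [0, 0, 0, 0.455, -0.037, -0.07, 0.0],
  [0, 0, 0, 0.475, -0.039, -0.05, 0.0],
  [0, 0, 0, 0.483, -0.039, -0.04, 0.0],
  [0, 0, 0, 0.483, -0.039, -0.04, 0.0],
  [0, 0, 0, 0.483, -0.039, -0.04, 0.0],
])

```text
time: 20.48
position: [0.461, 0.1403, 0.2391]
orientation: [0.707, 0.707, 0.0, 0.001]
wrist_force: [-0.0, 0.3, -1.2]
opening: 0.0577
gripper_force: 32.4
```

```bash
python3 - <<'E'
from meas import *
c=snap('wrist','w8');S=state();print(S['opening'],S['position'])
for x in blobs(c,(55,80,20),(88,255,255),200):
    (u,v),ax,an=cv2.fitEllipse(cv2.convexHull(x)); print(u,v,ax,onplane(c,u,v,.003),onplane(c,u,v,S['position'][2]-.199+.064),cv2.boundingRect(x))
go(.461,.141,.188,0)
E
```

```text
0.05711370355393627 [0.46117357 0.14028398 0.23923976]
281.1505432128906 312.9955139160156 (130.2032470703125, 140.96360778808594) [0.46163319 0.06752359 0.003     ] [0.4615025  0.14357818 0.10423976] (210, 248, 143, 131)
281.3315124511719 217.989990234375 (109.66978454589844, 116.61387634277344) [0.46181925 0.14581977 0.003     ] [0.46159662 0.18318587 0.10423976] (223, 163, 117, 83)
t 20.52 go [ 0.0017  0.0001 -0.0013] [ 0.0007 -0.0003  0.0512] rows 0.8
```

View pics/w8.png

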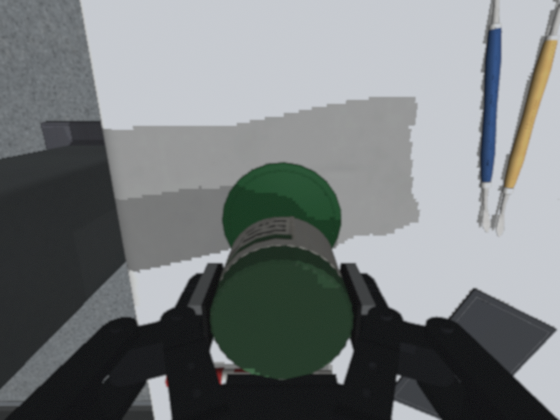

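The green jar is held upright at (281,313), with the green mat behind it, centred on column 281. Lowering straight down.

step_arm([
  [0, 0, 0, 0, 0, 0.02, 0.0],
  [0, 0, 0, 0, 0, 0.035, 0.0],
  [0, 0, 0, 0, 0, 0.044, 0.0],
  [0, 0, 0, 0, 0, 0.048, 0.0],
  [0, 0, 0, 0, 0, 0.05, 0.0],
  [0, 0, 0, 0, 0, 0.0515, 0.0],
  [0, 0, 0, 0, 0, 0.0525, 0.0],
  [0, 0, 0, 0, 0, 0.0525, 0.0],
])

```text
time: 21.52
position: [0.4607, 0.1411, 0.188]
orientation: [0.707, 0.707, 0.0, 0.0]
wrist_force: [-4.4, -1.7, 7.7]
opening: 0.0572
gripper_force: 32.9
```

step_arm([
  [0, 0, 0, 0, 0, 0, 0.4],
  [0, 0, 0, 0, 0, 0, 0.5],
  [0, 0, 0, 0, 0, 0, 0.65],
  [0, 0, 0, 0, 0, 0, 0.8],
  [0, 0, 0, 0, 0, 0, 0.8],
  [0, 0, 0, 0, 0, -0.02, 0.8],
  [0, 0, 0, 0, 0, -0.05, 0.8],
  [0, 0, 0, 0, 0, -0.09, 0.8],
  [0, 0, 0, -0.03, 0.002, -0.12, 0.8],
  [0, 0, 0, -0.08, 0.006, -0.13, 0.8],
  [0, 0, 0, -0.14, 0.012, -0.13, 0.8],
  [0, 0, 0, -0.2, 0.018, -0.13, 0.8],
  [0, 0, 0, -0.26, 0.024, -0.13, 0.8],
  [0, 0, 0, -0.32, 0.03, -0.13, 0.8],
  [0, 0, 0, -0.38, 0.036, -0.13, 0.8],
  [0, 0, 0, -0.43, 0.039, -0.13, 1],
  [0, 0, 0, -0.45, 0.039, -0.13, 1],
  [0, 0, 0, -0.45, 0.039, -0.13, 1],
  [0, 0, 0, -0.45, 0.039, -0.13, 1],
])

```text
time: 23.9
position: [0.4996, -0.3076, 0.3157]
orientation: [0.707, 0.708, 0.0, -0.001]
wrist_force: [-0.5, 0.4, 0.7]
opening: 0.0851
gripper_force: 0.0
```

```bash
cat > slab.py <<'E'
from meas import *
def rect(c,lo,hi,z,roi=None):
    x=cv2.convexHull(max(blobs(c,lo,hi,200,roi),key=cv2.contourArea))[:,0].astype(float)
    P=np.array([onplane(c,u,v,z)[:2] for u,v in x],np.float32)
    (cx,cy),(w,h),a=cv2.minAreaRect(P*1000); 
    if w>h: a+=90; w,h=h,w
    print('centre',cx/1000,cy/1000,'short,long',w,h,'short-axis angle deg',(a+90)%180-90, cv2.boundingRect(x.astype(np.int32)))
E
python3 - <<'E'
from slab import *
c=snap('wrist','w9');t=snap('top','top3');s=snap('scene','scene3');S=state();print(S['opening'],S['position'])
rect(c,(85,40,40),(100,255,255),.014)
rect(s,(85,40,40),(100,255,255),.014,(290,290,380,390))
rect(dict(np.load('pics/top0.npz')),(0,0,25),(179,70,80),.003,(250,165,310,225)); rect(dict(np.load('pics/scene0.npz')),(0,0,25),(179,70,80),.003,(280,195,330,245))
for x in blobs(t,(60,100,30),(85,255,255),60,(205,215,275,280)): print('greentop',cen(x),cv2.boundingRect(x))
cv2.imwrite('pics/c3.png',np.hstack([cv2.convertScaleAbs(cv2.resize(t['color'][200:300,190:290,::-1],(400,400)),alpha=1.5),cv2.resize(c['color'][:,:,::-1],(400,300))[:, :]] if 0 else [cv2.convertScaleAbs(cv2.resize(t['color'][200:300,190:290,::-1],(300,300)),alpha=1.5),cv2.resize(c['color'][:,:,::-1],(400,300))]))
E
```

```text
0.08513715157066008 [ 0.49979626 -0.30741516  0.31596176]
centre 0.4981505737304687 -0.3441041259765625 short,long 59.015663146972656 100.79447937011719 short-axis angle deg -6.769462585449219 (244, 181, 75, 106)
centre 0.4947453918457031 -0.3477544555664063 short,long 61.639678955078125 100.44939422607422 short-axis angle deg -6.752037048339844 (315, 317, 38, 43)
centre 0.6170364990234375 0.015137550354003906 short,long 82.76094055175781 119.91130828857422 short-axis angle deg -27.80703353881836 (257, 174, 47, 41)
centre 0.6140604858398437 0.014203010559082031 short,long 78.58235931396484 117.51583099365234 short-axis angle deg -27.399688720703125 (293, 206, 27, 31)
greentop (239.21187462326702, 246.43037974683546) (226, 233, 27, 28)
```

View pics/c3.png

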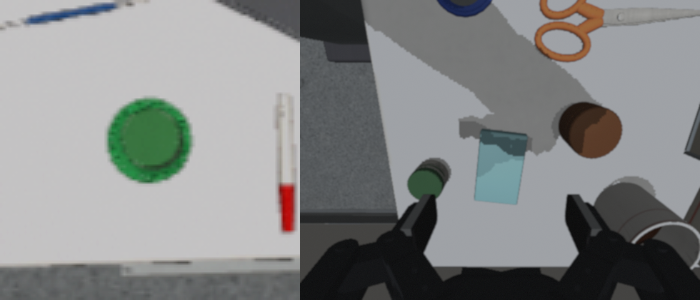

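The green jar is centred on its mat (left crop, (150,140)). The slab is empty, seen at (500,168) in the right crop, clear of the small green jar and the mug.

```bash
python3 - <<'E'
from h import *
go(.498,-.345,.175,-6.8); print(state()['joint_positions'].round(2))
E
```

```text
t 24.05 go [ 1.000e-04 -3.000e-04  1.208e-01] [-0.0376 -0.0019  0.1409] rows 2.3
[-0.67  0.21  0.1   1.46  0.    0.9 ]
```

step_arm([
  [0, 0, 0.06, -0.0376, -0.002, 0.02, 0.8],
  [0, 0, 0.12, -0.0376, -0.002, 0.05, 0.8],
  [0, 0, 0.12, -0.0376, -0.002, 0.08, 0.8],
  [0, 0, 0.12, -0.0376, -0.002, 0.105, 0.8],
  [0, 0, 0.12, -0.0376, -0.002, 0.122, 0.8],
  [0, 0, 0.12, -0.0376, -0.002, 0.132, 0.8],
  [0, 0, 0.12, -0.0376, -0.002, 0.138, 0.8],
  [0, 0, 0.12, -0.0376, -0.002, 0.14, 0.8],
  [0, 0, 0.12, -0.0376, -0.002, 0.141, 0.8],
  [0, 0, 0.12, -0.0376, -0.002, 0.141, 0.8],
], grip_force=40)

```text
time: 25.3
position: [0.4977, -0.3469, 0.1753]
orientation: [0.748, 0.663, 0.0, 0.001]
wrist_force: [0.4, -0.3, 0.5]
opening: 0.0766
gripper_force: 0.0
```

```bash
python3 - <<'E'
from slab import *
c=snap('wrist','w10');S=state();print(S['opening'],S['position'],S['wrist_force'])
rect(c,(85,40,40),(100,255,255),.014)
E
```

```text
0.07662830747000596 [ 0.49772264 -0.34682337  0.17525983] [0.02209944 0.58602757 0.48264423]
centre 0.4980374450683594 -0.34374996948242187 short,long 58.79143524169922 100.75575256347656 short-axis angle deg -6.639930725097656 (211, 172, 138, 191)
```

View pics/w10.png

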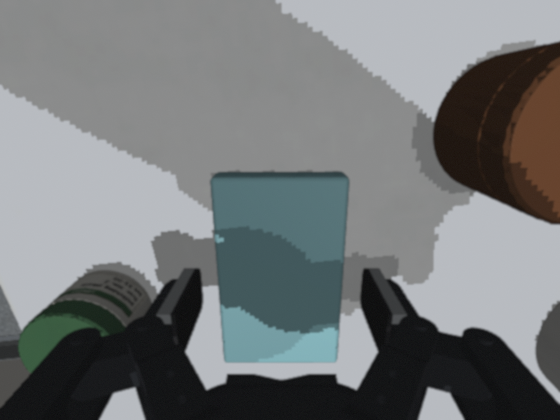

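The slab lies squarely between the fingers, centred at about (280,270), with the small green jar clear of the left finger. Closing.

step_arm([
  [0, 0, 0, 0.003, 0, 0.0015, 0.7],
  [0, 0, 0, 0.003, 0, 0.0015, 0.55],
  [0, 0, 0, 0.003, 0, 0.0015, 0.4],
  [0, 0, 0, 0.003, 0, 0.0015, 0.2],
  [0, 0, 0, 0.003, 0, 0.0015, 0.0],
  [0, 0, 0, 0.003, 0, 0.0015, 0.0],
  [0, 0, 0, 0.003, 0, 0.0015, 0.0],
], grip_force=40)

```text
time: 26.22
position: [0.498, -0.3437, 0.1736]
orientation: [0.748, 0.663, 0.0, 0.0]
wrist_force: [-0.2, 0.9, 3.2]
opening: 0.0585
gripper_force: 45.3
```

step_arm([
  [0, 0, 0, 0, 0, -0.003, 0.0],
  [0, 0, 0, 0, 0, -0.01, 0.0],
  [0, 0, 0, 0, 0, -0.02, 0.0],
  [0, 0, 0, 0, 0, -0.03, 0.0],
  [0, 0, 0, 0, 0, -0.03, 0.0],
])

```text
time: 26.85
position: [0.4985, -0.3442, 0.2051]
orientation: [0.748, 0.663, 0.0, 0.002]
wrist_force: [0.8, -0.9, -2.4]
opening: 0.0588
gripper_force: 44.7
```

```bash
python3 - <<'E'
from slab import *
c=snap('wrist','w11');S=state();print(S['opening'],S['position'],S['wrist_force'])
rect(c,(85,40,40),(100,255,255),.014+S['position'][2]-.1735)
go(.6155,.0147,.28,-27.6)
E
```

```text
0.058848636939167656 [ 0.49825588 -0.34397578  0.20428976] [ 0.20825913  0.14491544 -2.77611958]
centre 0.49931561279296877 -0.3452435913085937 short,long 59.98100662231445 101.6665267944336 short-axis angle deg -7.155128479003906 (213, 181, 138, 190)
t 26.9 go [0.0019 0.0009 0.3617] [ 0.37    0.0736 -0.076 ] rows 6.2
```

The slab lifts cleanly. I'll turn it the other half-turn so the camera stays away from the grey appliance, then hover over the grey mat.

step_arm([
  [0, 0, 0, 0, 0, -0.04, 0],
  [0, 0, -0.1, 0, 0, -0.08, 0],
  [0, 0, -0.28, 0.02, 0.004, -0.095, 0],
  [0, 0, -0.46, 0.05, 0.01, -0.095, 0],
  [0, 0, -0.64, 0.08, 0.016, -0.095, 0],
  [0, 0, -0.82, 0.11, 0.022, -0.095, 0],
  [0, 0, -1.0, 0.14, 0.028, -0.095, 0],
  [0, 0, -1.18, 0.17, 0.034, -0.095, 0],
  [0, 0, -1.36, 0.2, 0.04, -0.095, 0],
  [0, 0, -1.54, 0.23, 0.046, -0.095, 0],
  [0, 0, -1.72, 0.26, 0.052, -0.095, 0],
  [0, 0, -1.9, 0.29, 0.058, -0.095, 0],
  [0, 0, -2.08, 0.315, 0.063, -0.095, 0],
  [0, 0, -2.26, 0.34, 0.068, -0.095, 0],
  [0, 0, -2.44, 0.355, 0.071, -0.09, 0],
  [0, 0, -2.6, 0.365, 0.073, -0.085, 0],
  [0, 0, -2.72, 0.37, 0.0736, -0.08, 0],
  [0, 0, -2.78, 0.37, 0.0736, -0.076, 0],
  [0, 0, -2.78, 0.37, 0.0736, -0.076, 0],
  [0, 0, -2.78, 0.37, 0.0736, -0.076, 0],
])

```text
time: 29.4
position: [0.6152, 0.0148, 0.2791]
orientation: [-0.518, 0.856, 0.0, -0.0]
wrist_force: [0.0, -0.6, -3.4]
opening: 0.0584
gripper_force: 44.7
```

```bash
python3 - <<'E'
from slab import *
c=snap('wrist','w12');S=state();print(S['opening'],S['position'],S['wrist_force'],S['joint_positions'].round(2))
rect(c,(85,40,40),(100,255,255),.014+S['position'][2]-.1735)
for P in ([.6155,.0147,.003],): print(pix(c,P))
go(.6155,.0147,.1765,-27.6)
E
```

```text
0.05907357916886215 [0.61526567 0.01477931 0.2793136 ] [-0.10403493 -0.47244221 -2.17800456] [-0.08  0.29  0.12  1.4   0.   -1.17]
centre 0.6143138427734375 0.011177955627441406 short,long 59.12116622924805 101.78231811523438 short-axis angle deg -27.62061309814453 (212, 179, 139, 193)
[282.17977917 211.82134675]
t 29.45 go [-0.0001  0.0001 -0.0008] [-0.     -0.0002  0.1028] rows 1.6
```

View pics/w12.png

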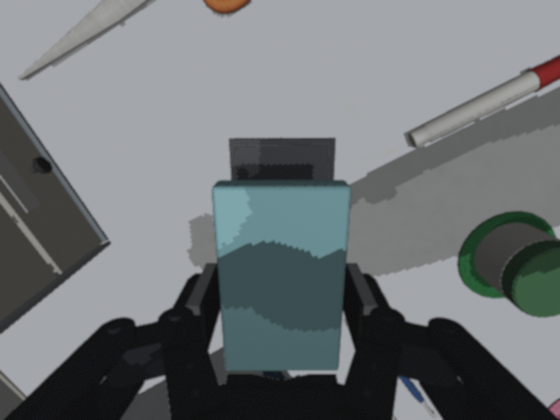

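```bash
python3 - <<'E'
from slab import *
c=dict(np.load('pics/w12.npz'))
a=np.radians(-27.6); X=np.array([np.cos(a),np.sin(a)]); Y=np.array([-X[1],X[0]])
for u,v in((230,138),(335,138)):
    d=onplane(c,u,v,.003)[:2]-[.6155,.0147]; print(d@X*1e3,d@Y*1e3)
for u,v in((212,183),(350,183)):
    d=onplane(c,u,v,.014+.2792-.1735)[:2]-[.6153,.0148]; print('slab rel tcp',d@X*1e3,d@Y*1e3)
E
```

```text
39.78539656399185 -59.48682534000931
-40.20750363830014 -59.4474150204414
slab rel tcp 29.801000112664873 -52.83546269277048
slab rel tcp -27.833106517719994 -52.81558802016172
```

The slab at (280,275) is square with the grey mat (far edge at row 138, columns 230–335). A 3 mm backward shift centres it. Lowering.

step_arm([
  [0, 0, 0, -0.003, 0, 0.02, 0],
  [0, 0, 0, -0.003, 0, 0.045, 0],
  [0, 0, 0, -0.003, 0, 0.07, 0],
  [0, 0, 0, -0.003, 0, 0.087, 0],
  [0, 0, 0, -0.003, 0, 0.095, 0],
  [0, 0, 0, -0.003, 0, 0.099, 0],
  [0, 0, 0, -0.003, 0, 0.101, 0],
  [0, 0, 0, -0.003, 0, 0.102, 0],
  [0, 0, 0, -0.003, 0, 0.103, 0],
  [0, 0, 0, -0.003, 0, 0.103, 0],
])

```text
time: 30.7
position: [0.6169, 0.0175, 0.1766]
orientation: [-0.518, 0.855, -0.0, 0.0]
wrist_force: [-0.1, 1.1, -2.2]
opening: 0.0588
gripper_force: 44.8
```

step_arm([
  [0, 0, 0, 0, 0, 0.0007, 0],
  [0, 0, 0, 0, 0, 0.0014, 0],
  [0, 0, 0, 0, 0, 0.002, 0],
  [0, 0, 0, 0, 0, 0.002, 0],
])

```text
time: 31.2
position: [0.6168, 0.0176, 0.1766]
orientation: [-0.518, 0.855, -0.0, 0.0]
wrist_force: [-4.2, 0.5, 7.2]
opening: 0.0585
gripper_force: 45.8
```

Contact with the mat. Release and retreat to the side for a final check.

step_arm([
  [0, 0, 0, 0, 0, 0, 0.4],
  [0, 0, 0, 0, 0, 0, 0.5],
  [0, 0, 0, 0, 0, 0, 0.6],
  [0, 0, 0, 0, 0, 0, 0.7],
  [0, 0, 0, 0, 0, 0, 0.7],
  [0, 0, 0, 0, 0, -0.02, 0.7],
  [0, 0, 0, 0, 0, -0.06, 0.7],
  [0, 0, 0, 0, 0, -0.11, 0.7],
  [0, 0, 0, 0, 0, -0.16, 0.7],
  [0, 0, 0, 0.05, 0.01, -0.2, 0.7],
  [0, 0, 0, 0.1, 0.03, -0.22, 0.7],
  [0, 0, 0, 0.15, 0.05, -0.22, 0.7],
  [0, 0, 0, 0.2, 0.07, -0.22, 0.7],
  [0, 0, 0, 0.25, 0.09, -0.22, 0.7],
  [0, 0, 0, 0.3, 0.11, -0.22, 0.7],
  [0, 0, 0, 0.34, 0.12, -0.22, 0.7],
  [0, 0, 0, 0.34, 0.12, -0.22, 0.7],
  [0, 0, 0, 0.34, 0.12, -0.22, 0.7],
  [0, 0, 0, 0.34, 0.12, -0.22, 0.7],
])

```text
time: 33.58
position: [0.3534, -0.2275, 0.3947]
orientation: [-0.519, 0.855, -0.0, 0.0]
wrist_force: [0.4, -0.3, -0.3]
opening: 0.0725
gripper_force: 0.0
```

```bash
python3 - <<'E'
from slab import *
t=snap('top','top9');S=state();print(S['time'],S['position'],S['wrist_force'])
rect(t,(83,40,40),(102,255,255),.017,(250,165,310,225))
s=snap('scene','scene9'); rect(s,(83,40,40),(102,255,255),.017,(270,190,340,250))
A=cv2.resize(t['color'][160:285,130:360,::-1],(800,435),interpolation=cv2.INTER_CUBIC)
cv2.imwrite('pics/c9.png',cv2.convertScaleAbs(A,alpha=1.5))
E
```

```text
33.625 [ 0.35347924 -0.22746023  0.39451325] [-0.49566279 -0.16482025 -0.52005367]
centre 0.6179568481445312 0.015435298919677735 short,long 62.85970687866211 102.49219512939453 short-axis angle deg -27.094440460205078 (262, 177, 38, 32)
centre 0.6136591796875 0.009554336547851563 short,long 59.13258361816406 107.36517333984375 short-axis angle deg -27.743648529052734 (297, 206, 20, 28)
```

View pics/c9.png

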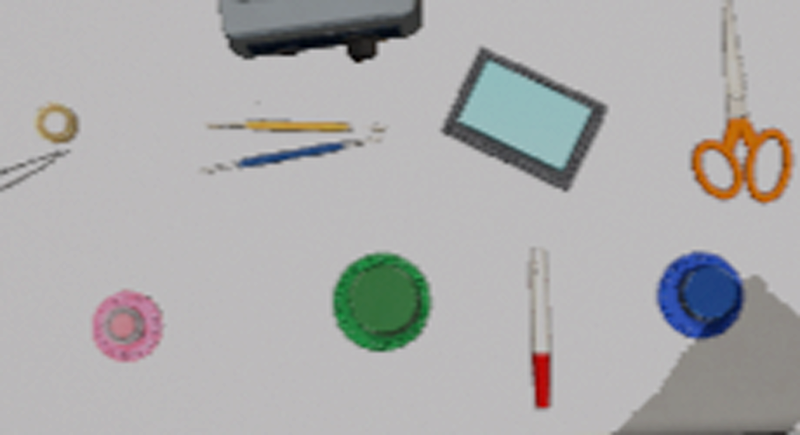

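All four stand on their mats. In the crop the blue lid at (711,293) looks a little right of its mat at (700,295), so I'm checking that number.

```bash
python3 - <<'E'
from slab import *
t=dict(np.load('pics/top9.npz'));s=dict(np.load('pics/scene9.npz'))
print('lid top view',onplane(t,130+711/3.478,160+293/3.478,.043)[:2],'mat',onplane(t,130+700/3.478,160+295/3.478,.003)[:2])
print('lid green',onplane(t,130+384/3.478,160+300/3.478,.053)[:2],'mat',onplane(t,130+382/3.478,160+301/3.478,.003)[:2])
cv2.imwrite('pics/c10.png',np.hstack([cv2.resize(s['color'][y:y+50,x:x+50,::-1],(400,400),interpolation=cv2.INTER_CUBIC) for x,y in((255,250),(218,180))]))
E
```

```text
lid top view [ 0.4587823  -0.13620946] mat [ 0.45956845 -0.13124532]
lid green [0.4603558  0.13503235] mat [0.46239375 0.14006592]
```

View pics/c10.png

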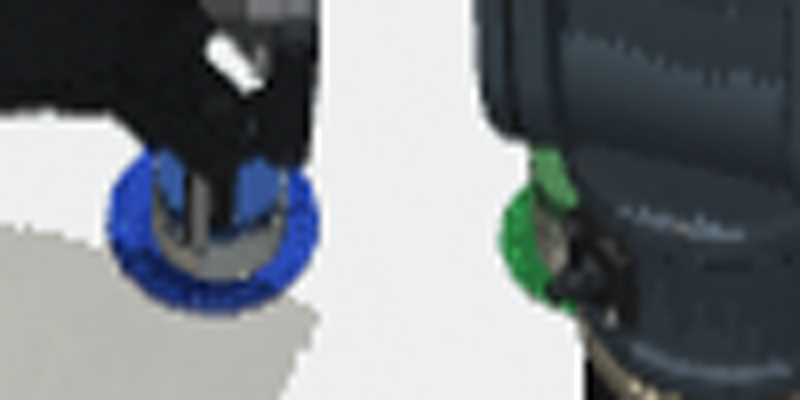

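The scene crop shows the blue jar's base centred on its mat (base at column 218, mat at 213) with a clear margin all round. Any offset is 5 mm or less, against a 14 mm margin. Handing in.

```bash
python3 -c "
from station import *
print(sign_off())"
```

```text
the job is handed in; nothing more can be done
None
```

I took the stack apart from the top down and handed the job in at about 34 s: each piece is upright, let go and wholly on its own mat, the two jars at most about 5 mm off centre, and the yellow dish was not touched.

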